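# Swing the vial rack into its dock

### The job

Slide the blue vial rack along the dock plate, without lifting it, until its round heel sits between the three steel posts. Then swing it in about that heel by pushing near its tip: past the sprung roller and up against the rubber stop, and press it there with about 12 N for a second to bed it, never pressing the stop with more than 17 N or ramming the posts. Then let go, leaving it caught between roller and stop, and do not disturb the bottle, beaker and tip box.

Things in the scene. Friction and masses are not known exactly. Their poses are not given: they have to be found in the camera images.
- dock: Aluminium dock plate fixed on the bench, 290 (x) x 420 (y) x 6 mm thick; origin under the plate's centre, x away from the robot, y left, z up. It carries the three-post nest near its left end and, at its far right corner, a blue L-shaped saddle with the rubber stop and the sprung roller catch.
- nest: Three upright steel posts, 16 mm across, 34 mm high; origin on the plate's top at x 55, y 150 mm of the dock, axes as the dock's. Posts at (-21, 6), (21, 6) and (0, 22) mm from it. The rack's round heel (24 mm across) enters from the -y side and fits between them with about 2 mm play; the rack can stand turned by up to 0.5 rad there.
- stop_mid (a point): Middle setting of the black rubber stop's face, at x 75, y -75, z 21 mm of the dock; 22 mm wide, 20 high, facing -x. The saddle that bears stop and roller is clamped stiffly up to 14 mm nearer or farther in x, as left by the last user: not measured, to be felt or seen. So home, the rack may be up to 0.075 rad off the dock's y axis.
- catch_mid (a point): Centre of the white upright roller at rest with the saddle in its middle setting, at x 43.5, y -125, z 16 mm of the dock: always 31.5 mm nearer (x) and 50 mm further to -y than the stop's face. 20 mm across, 17 high, before a blue housing 30 mm high. It yields to -y under 4.4 N plus 0.4 N/mm, up to 14 mm, damped, and springs back.
- rack: Loose blue vial rack, 0.3 to 0.65 kg, vials fixed in it. Origin on its underside at the centre of its round heel (radius 12); its length runs along its -y, its -x side faces the robot. Heel tongue 24 mm wide, 26 high, to y -45; body 40 mm wide and high, y -45 to -235, caps up to 53 high. Starts with the heel 20 to 45 mm short of the nest, swung 0.26 to 0.42 rad to the robot (negative yaw).
- rack_tip (a point): Centre of the rack's half-round tip (radius 14 mm, 26 high), at (0, -260, 13) mm in the rack's frame. On the way in it shoves the roller aside: a push near the tip rises to about 5 to 9 N when the tip is about 15 mm short of the roller's x, then falls; past it the roller holds the rack on the stop with 1 to 5 N.
- rack_push (a point): Point on the robot-side face of the rack near its tip, at (-20, -205, 20) mm in the rack's frame, a good place to push. Home, the rack's far side touches the stop at the rack's y -225.
- bottle: Clear reagent bottle with a blue cap, 72 mm across, 150 mm high, on the bench right of the dock; origin under its centre
- beaker: Small clear beaker, 60 mm across, 75 mm high, on the bench left of the dock; origin under its centre
- tipbox: Orange and grey pipette tip box, 87 x 122 x 61 mm high, on the bench left of the dock; origin under its centre

How it is judged (in metres and radians):
On the way, in this order (a step that is already met when the one before it is completed fails the run):
1. the heel sits between the three posts (within 7 mm of the nest's origin) while the rack is still swung open (more than 0.12 rad) (horizontal distance between rack and nest below 0.007 m and angle between the y axis of rack and the y axis of dock, either way round above 0.12 rad), for 0.2 s.
2. the rack is pressed against the rubber stop with more than 8 N for 0.5 s, heel in the nest (horizontal distance between rack and nest below 0.007 m and contact force between rack and saddle_c0 above 8 N), for 0.5 s.
At the end, for the whole second after the job is handed in: The rack is at rest and flat on the plate, its heel within 7 mm of the nest's origin, parallel to the dock within 0.1 rad, and still held against the rubber stop (more than 0.3 N) by the roller (horizontal distance between rack and nest below 0.007 m and contact force between rack and saddle_c0 above 0.3 N and angle between the y axis of rack and the y axis of dock, either way round below 0.1 rad and linear speed of rack below 0.01 m/s and angle between rack's own z axis and vertical below 0.05 rad); the robot touches nothing.
It fails at once if the rack is pushed against the rubber stop with more than 17 N (contact force between rack and saddle_c0 above 17 N).
It fails at once if the rack is pushed against the posts with more than 25 N (contact force between rack and nest above 25 N).
It fails at once if the rack is lifted more than 10 mm off the plate (z of rack in the frame of dock above 0.016 m).
It fails at once if the rack's tip is lifted more than 10 mm (z of rack_tip in the frame of dock above 0.029 m).
It fails at once if the bottle, beaker or tip box is moved by more than 20 mm (distance of any of bottle, beaker, tipbox from where it was at the start of the episode above 0.02 m).
It also fails if it takes over 72 s, if anything falls off the work surface, if the arm or the gripper's body presses on something with over 40 N, if the wrist force passes 120 N, or if a joint passes its speed limit or range.

### The arm

A 7-joint arm with a two-finger parallel gripper is mounted at the origin on the work surface. World frame = base frame: x ahead of the robot, y to its left, z up, the work surface at z = 0. Lengths are in mm, angles in rad, forces in N, time in s.
With the tool pointing down it reaches from about 425 to 925 mm from the base axis. Payload 6.8 kg.
Tool frame: the origin (TCP) lies between the finger pads; the fingertips stand r.finger_overhang ahead of it and the grasp point (between the pads) lies 6 mm ahead of it (r.finger_overhang is the distance from the TCP to the fingertips, in mm); y points along the fingers, z is the direction in which the jaws open and shut, and the axes are right-handed (so a half turn about y gives the same grasp; the last joint's range is limited). The gripper opens to 88 mm and grips with 3 to 60 N. Pads are 20 mm wide; open, the fingers measure 115 mm over their backs; the gripper's body (75 mm by 178 mm) begins 61 mm behind the grasp point.
Start: joints at [1.014, 0.477, 0.022, 1.555, -0.011, 1.109, -0.083], TCP at [292.883, -608.166, 247.664] pointing down, gripper open.
Joint ranges: [-2.96, 2.96], [-0.34, 2.1], [-1.41, 1.46], [0.24, 2.44], [-1.37, 4.51], [0.17, 1.92], [-2.96, 2.96]. Speed limits (rad/s): [2.39, 2.39, 3.14, 3.14, 3.14, 3.14, 3.14].

### API

Orientations are given as a unit quaternion [x, y, z, w].
In Python, from bench import readout, imaging, r gives the robot as it stands.
- The arm moves only by the tool send_rows, never from a script. Its argument "steps" is a list of rows, each an object of numbers: "x", "y", "z": the shift along the tool's x, y, z as a fraction of full scale; "ax", "ay", "az": the turn, a rotation vector about the tool's x, y, z as a fraction of full scale. A call has 1 to 20 rows; each row is the pose to reach, as a shift and turn from the pose commanded when the call began, along the tool's axes at that moment; what a row does not reach only later rows make up. Full scale, the value 1, is 0.5 m for a shift and pi/4 rad for a turn. A row lasts 1/8 s, in which the tool goes at most 62.5 mm and 10.7 degrees, less where a joint would pass 70% of its speed; a pose out of reach is approached as far as the arm can. A call with a number of a shift or a turn outside -1 to 1 is refused whole. A call with a gripper value outside its range is refused whole. "hand" is the opening, from -1 (shut) to 1 (fully open), so that 0 is half open, set as the call begins (left out, the last holds). The fingers move at their own pace and stop on an object; "newtons" is the grip in N (left out, the last holds). Time passes only in rows, so rows that repeat a pose let the fingers close. It gives the time, the measured TCP pose, the force and the opening at its end, in the units of the state.
- readout.get_obs(): the state, without advancing time (a new reading comes with each control period).
- imaging.get_image(name): name is "scene" or "top" or "wrist"; returns a dict with "frame" (400x640x3 uint8, red, green, blue), "fovy" (degrees; the focal length in pixels is half the picture's height over the tangent of half this angle, whatever the lens; pixels are square), "cx", "cy" (the principal point, pixels), "k1" (the pictures are not rectified: a ray, as slopes to the right and down, at radius r is drawn at 1 + k1 r^2 times it, then the intrinsics apply), "cam_to_world" (4x4, takes a point from camera to world coordinates). Camera axes: x right, y down, z forward; pixel columns grow to the right and rows downward; lengths in mm; the calibration is good to about 2 mm. A picture is of the moment at which its call begins. There is no depth.
- r.close_job(): hands the job in, once; it reports no verdict.
The state is a dict: "time": time; "joints": joint angles; "qd": joint speeds; "joint_torque": joint torques, N m; "ee_pos": TCP position; "tool_rot": TCP orientation; "ft_force": force on the tool from outside, world axes, zero at the start; "moment": the same for the moment, N m; "gripper_width": finger opening in mm.
Only numpy, scipy, OpenCV 4.12 (cv2) and the standard library are available. Lean on these libraries where they do the work, as an engineer would, in place of code of your own. Each camera call takes 0.05 s, during which the arm holds its last target. There are 200 camera calls.

## Working session

There is one attempt and no reset: what is moved stays moved. The work goes in short steps, Python scripts to look and compute and a tool call to move; the robot and the scene stay as the last step left them, time stands still between calls to the robot, and variables do not carry over. Pictures are saved under pics/ and viewed, about 8 in all and at most 12, crops included, and the job is handed in when it is done.

Besides the shell and the picture viewer there is one more tool, called after "Request:" as a command line: name --argument value ..., lists and objects as JSON in quotes. send_rows: Moves the arm, as the interface text tells. Shift numbers are shares of 0.5 m and turn numbers shares of pi/4 rad, none past 1 either way. Its arguments: {"type":"object","properties":{"steps":{"type":"array","items":{"type":"object","properties":{"x":{"type":"number"},"y":{"type":"number"},"z":{"type":"number"},"ax":{"type":"number"},"ay":{"type":"number"},"az":{"type":"number"}}}},"hand":{"type":"number"},"newtons":{"type":"number"}},"required":["steps"]}

```bash
mkdir -p pics; ls
python3 - <<'E'
from bench import readout, imaging, r
import cv2
o=readout.get_obs();print({k:o[k] for k in('time','ee_pos','tool_rot','ft_force','gripper_width')},r.finger_overhang)
for n in('top','scene'):
    d=imaging.get_image(n);cv2.imwrite(f'pics/{n}0.png',d['frame'][:,:,::-1]);print(n,d['fovy'],d['cx'],d['cy'],d['k1'],d['cam_to_world'])
E
```

```text
pics
{'time': 0.0, 'ee_pos': array([ 292.60898321, -607.67295311,  246.70601784]), 'tool_rot': array([-0.15756417,  0.68997648, -0.68877126,  0.15716276]), 'ft_force': array([-0.79306374,  0.24240701,  0.81845614]), 'gripper_width': 87.78946541867923} 25.0
top 48.11715440554062 325.8314667293331 201.1327946002353 -0.07805553472829695 [[-2.80173569e-03 -9.90956397e-01  1.34155017e-01  3.95250778e+02]
 [-9.99965275e-01  1.72339289e-03 -8.15348701e-03  3.74360816e+00]
 [ 7.84854831e-03 -1.34173203e-01 -9.90926815e-01  1.25973400e+03]
 [ 0.00000000e+00  0.00000000e+00  0.00000000e+00  1.00000000e+00]]
scene 52.14017192096036 324.5346636017431 203.6271503396553 0.030783866603009514 [[-5.24215167e-01  6.64845717e-01 -5.32145310e-01  1.18450700e+03]
 [ 8.51551083e-01  4.14892301e-01 -3.20507615e-01  3.74437110e+02]
 [ 7.69487763e-03 -6.21163868e-01 -7.83642927e-01  9.46188697e+02]
 [ 0.00000000e+00  0.00000000e+00  0.00000000e+00  1.00000000e+00]]
```

View pics/top0.png

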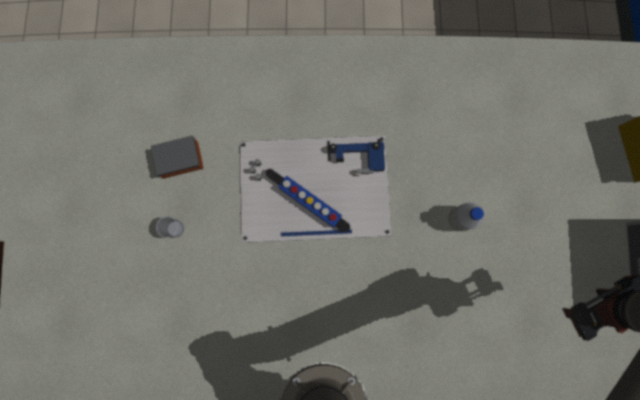

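View pics/scene0.png

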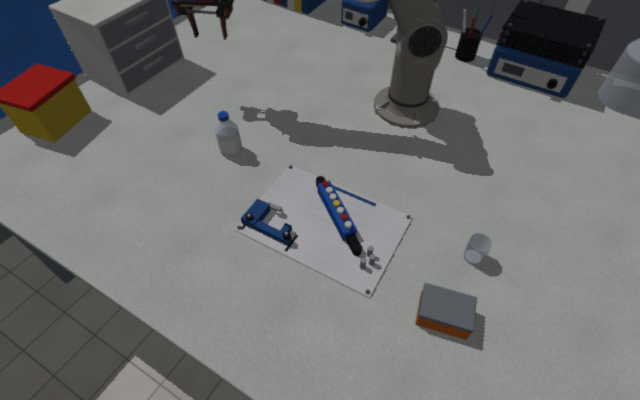

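The top view shows the plate (about 240–390, 138–240), the rack with its heel near (267,174) and tip near (345,227), the posts near (255,168), and the saddle near (330–384, 140–170). The scene view agrees with this. There is also a blue strip at (282–350, 233). Next I'll make a zoomed crop and rough positions.

```bash
cat > h.py <<'E'
import numpy as np, cv2
from bench import readout, imaging, r
from scipy.spatial.transform import Rotation as R
def cam(d):
    f=200/np.tan(np.radians(d['fovy']/2)); T=np.array(d['cam_to_world'])
    return f,T
def ray(d,p):
    f,T=cam(d); p=np.atleast_2d(p).astype(float)
    q=(p-[d['cx'],d['cy']])/f; s=q.copy()
    for _ in range(20): s=q/(1+d['k1']*(s**2).sum(1,keepdims=True))
    return T[:3,3],np.c_[s,np.ones(len(s))]@T[:3,:3].T
def onz(d,p,z):
    c,v=ray(d,p); return (c+v*((z-c[2])/v[:,2:]))[:,:2]
def proj(d,P):
    f,T=cam(d); P=np.atleast_2d(P); c=(P-T[:3,3])@T[:3,:3]; s=c[:,:2]/c[:,2:]
    return s*(1+d['k1']*(s**2).sum(1,keepdims=True))*f+[d['cx'],d['cy']]
def pose():
    o=readout.get_obs(); M=R.from_quat(o['tool_rot']).as_matrix(); return o['ee_pos'],M,o
E
python3 - <<'E'
from h import *
d=imaging.get_image('top');im=d['frame']
g=cv2.cvtColor(im,cv2.COLOR_RGB2HSV)
sub=np.zeros(im.shape[:2],np.uint8);sub[125:250,228:400]=1
w=((im.min(2)>178)*sub).astype(np.uint8)
print('brightness',im[200,260],im[260,200],im[120,300])
cv2.imwrite('pics/topc.png',cv2.resize(im[125:250,228:400,::-1],None,fx=4.5,fy=4.5,interpolation=cv2.INTER_CUBIC))
b=cv2.inRange(g,(105,120,40),(130,255,255))*sub
for c in cv2.findContours(b,0,2)[0]:
    if cv2.contourArea(c)>20: print(cv2.contourArea(c),cv2.minAreaRect(c))
for p in[(242,144),(382,139),(245,238),(387,233)]: print(p,onz(d,p,6))
p,M,o=pose();print(M.round(3))
E
```

```text
brightness [148 146 145] [131 132 123] [129 129 121]
381.5 ((309.5295104980469, 201.18125915527344), (69.62965393066406, 13.828546524047852), 35.753883361816406)
465.0 ((359.4773864746094, 157.02490234375), (26.065702438354492, 46.423587799072266), 87.27368927001953)
(242, 144) [[731.53049055 234.5227259 ]]
(382, 139) [[ 745.86466365 -169.37575272]]
(245, 238) [[461.29213727 219.87375719]]
(387, 233) [[ 474.46744956 -177.9342849 ]]
[[-0.901 -0.001  0.434]
 [-0.434  0.001 -0.901]
 [ 0.    -1.    -0.001]]
```

View pics/topc.png

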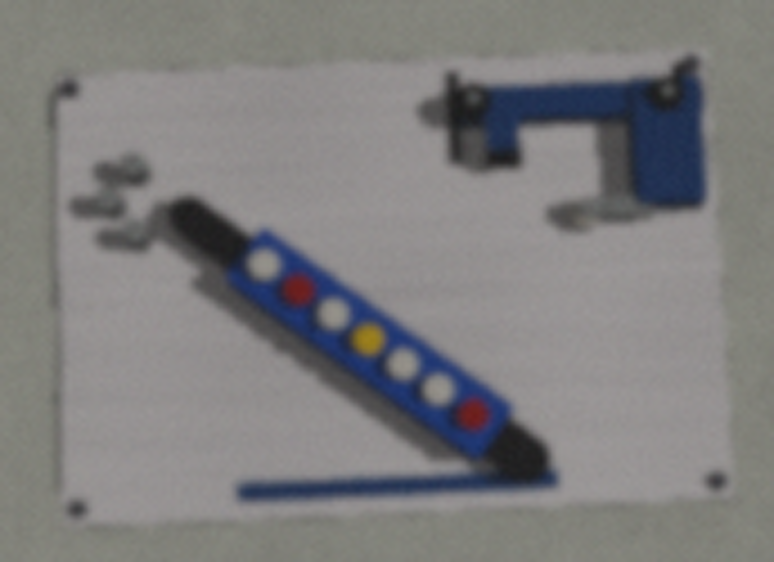

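The crop shows the posts' tops near crop (120,170), (120,237) and (85,207). The rack runs from its heel end at (172,205) to its tip at (548,465), lying close to a blue strip. The plate corners are (55,75), (708,55), (62,523) and (733,497). Next I'll compute rough poses.

Run:
```python
from h import *
d=imaging.get_image('top')
c=lambda L:np.array(L)/4.5+[228-.39,125-.39]
C=onz(d,c([(55,75),(708,55),(62,523),(733,497)]),6);ctr=C.mean(0)
y=(C[0]+C[2]-C[1]-C[3]);x=(C[0]+C[1]-C[2]-C[3]);print('size',np.linalg.norm(x)/2,np.linalg.norm(y)/2)
a=(np.arctan2(y[1],y[0])-np.pi/2+np.arctan2(x[1],x[0]))/2
Rd=np.array([[np.cos(a),-np.sin(a)],[np.sin(a),np.cos(a)]]);print('dock',ctr,a)
nest=ctr+Rd@[55,150];print('nest',nest)
print('posts',onz(d,c([(120,170),(120,237),(85,207)]),40).mean(0)-Rd@[0,11.3])
B=onz(d,c([(262,230),(510,412),(478,460),(228,275)]),46);print('body',B)
u=(B[0]+B[3]-B[1]-B[2]);ya=np.arctan2(u[1],u[0])-np.pi/2;u/=np.linalg.norm(u)
mid=B.mean(0);heel=mid+140*u;print('mid',mid,'yaw',ya,'rel',ya-a,'heel',heel,'short',np.linalg.norm(heel-nest),(heel-nest)@Rd)
e=onz(d,c([(265,265),(472,412)]),59);print('caps',e,np.arctan2(*(e[0]-e[1])[::-1])-np.pi/2)
print('heel end',onz(d,c([(172,205)]),32), 'tip end',onz(d,c([(548,465)]),32))
print('stop',ctr+Rd@[75,-75],'roller',ctr+Rd@[43.5,-125])
```

```text
size 285.1664292993848 418.541599948055
dock [603.51156647  26.28428637] 0.03492731875773986
nest [653.23998948 178.11341383]
posts [648.16382104 188.09938988]
body [[630.43069765 103.79286642]
 [518.19061823 -47.27869113]
 [489.14131466 -27.76269936]
 [602.52497697 124.29093141]]
mid [560.07190188  38.26060183] yaw -0.6398593867237606 rel -0.6747867054815005 heel [643.6634729  150.56576313] short 29.16475147390846 [-10.53264585 -27.19643543]
caps [[606.38865259 100.69547473]
 [516.92239776 -23.97943094]] -0.6224382201713602
heel end [[649.06524946 161.03319195]] tip end [[487.06026592 -70.83735633]]
stop [681.08484054 -46.05095504] roller [651.35006318 -97.12044706]
```

Request:
send_rows --steps '[{"x": -0.08, "z": -0.07, "ay": -0.05}, {"x": -0.16, "z": -0.14, "ay": -0.12}, {"x": -0.24, "z": -0.21, "ay": -0.2}, {"x": -0.32, "z": -0.28, "ay": -0.28}, {"x": -0.4, "z": -0.35, "ay": -0.36}, {"x": -0.48, "z": -0.42, "ay": -0.44}, {"x": -0.56, "z": -0.5, "ay": -0.52}, {"x": -0.64, "z": -0.57, "ay": -0.6}, {"x": -0.72, "z": -0.64, "ay": -0.61}, {"x": -0.8, "z": -0.72, "ay": -0.61}, {"x": -0.86, "z": -0.78, "ay": -0.61}, {"x": -0.86, "z": -0.78, "ay": -0.61}]' --hand 1

```text
schema error: expected keys x, y, z, ax, ay, az
```

Run:
```python
from h import *
p,M,o=pose();print(o['time'],p,M.round(3),o['ft_force'])
d=imaging.get_image('wrist');print(np.array(d['cam_to_world']).round(2),d['fovy'],d['k1'])
cv2.imwrite('pics/w1.png',d['frame'][:,:,::-1])
for n,P in dict(rackmid=(560,38,46),nest=(650,183,40),stop=(681,-46,27)).items(): print(n,proj(d,P))
```

```text
0.2 [ 292.71160791 -607.89350363  247.07041698] [[-0.901 -0.     0.434]
 [-0.434  0.001 -0.901]
 [ 0.    -1.    -0.001]] [-0.14301809 -0.81504651  0.34363685]
[[ 4.3000e-01 -8.6000e-01 -2.6000e-01  3.6466e+02]
 [-9.0000e-01 -4.1000e-01 -1.3000e-01 -5.7276e+02]
 [-0.0000e+00  2.9000e-01 -9.6000e-01  3.8268e+02]
 [ 0.0000e+00  0.0000e+00  0.0000e+00  1.0000e+00]] 59.20415181705757 0.018694213409652535
rackmid [[-732.02780245 -977.2353432 ]]
nest [[-1629.04118391 -2108.76683551]]
stop [[ -452.9055732  -1165.73135392]]
```

Request:
send_rows --steps '[{"x": -0.08, "y": 0, "z": -0.07, "ax": 0, "ay": -0.05, "az": 0}, {"x": -0.16, "y": 0, "z": -0.14, "ax": 0, "ay": -0.12, "az": 0}, {"x": -0.24, "y": 0, "z": -0.21, "ax": 0, "ay": -0.2, "az": 0}, {"x": -0.32, "y": 0, "z": -0.28, "ax": 0, "ay": -0.28, "az": 0}, {"x": -0.4, "y": 0, "z": -0.35, "ax": 0, "ay": -0.36, "az": 0}, {"x": -0.48, "y": 0, "z": -0.42, "ax": 0, "ay": -0.44, "az": 0}, {"x": -0.56, "y": 0, "z": -0.5, "ax": 0, "ay": -0.52, "az": 0}, {"x": -0.64, "y": 0, "z": -0.57, "ax": 0, "ay": -0.6, "az": 0}, {"x": -0.72, "y": 0, "z": -0.64, "ax": 0, "ay": -0.61, "az": 0}, {"x": -0.8, "y": 0, "z": -0.72, "ax": 0, "ay": -0.61, "az": 0}, {"x": -0.86, "y": 0, "z": -0.78, "ax": 0, "ay": -0.61, "az": 0}, {"x": -0.86, "y": 0, "z": -0.78, "ax": 0, "ay": -0.61, "az": 0}]' --hand 1

```text
time: 1.75
ee_pos: [512.0, -66.3, 247.8]
tool_rot: [-0.318, 0.632, -0.631, 0.319]
ft_force: [-0.5, -0.6, -0.2]
gripper_width: 87.7
```

Run:
```python
from h import *
p,M,o=pose();print(o['time'],p,M.round(3),o['ft_force'])
d=imaging.get_image('wrist');print(np.array(d['cam_to_world']).round(2))
cv2.imwrite('pics/w1.png',d['frame'][:,:,::-1])
for n,P in dict(rackmid=(560,38,46),nest=(650,183,40),stop=(681,-46,27)).items(): print(n,proj(d,P))
```

```text
1.75 [511.99080856 -66.27356977 247.84731016] [[-0.594  0.001  0.804]
 [-0.804  0.001 -0.594]
 [-0.002 -1.    -0.   ]] [-0.45156674 -0.64971554 -0.22375694]
[[ 8.0000e-01 -5.7000e-01 -1.7000e-01  5.5897e+02]
 [-5.9000e-01 -7.7000e-01 -2.3000e-01 -1.2900e+00]
 [ 0.0000e+00  2.9000e-01 -9.6000e-01  3.8360e+02]
 [ 0.0000e+00  0.0000e+00  0.0000e+00  1.0000e+00]]
rackmid [[295.08416592  53.32263972]]
nest [[ 271.84178856 -192.77597891]]
stop [[453.96773272  49.98641169]]
```

View pics/w1.png

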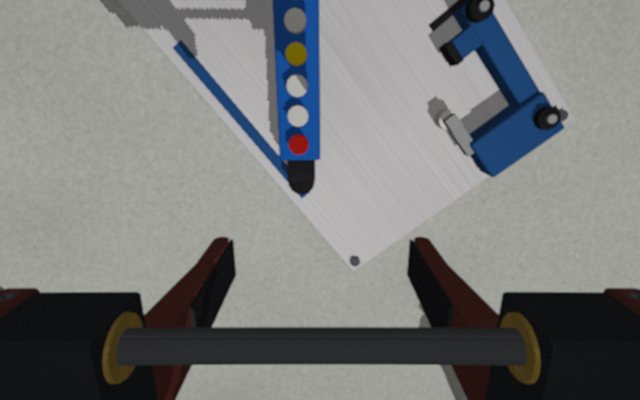

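The wrist view shows the rack's tip at (301,185), its body centreline at column ~298, the strip from (180,45) to (300,193), the stop block at (452,45) and the roller at (440,118). I'll move ahead to see the heel and nest.

Request:
send_rows --steps '[{"x": -0.1, "y": 0, "z": -0.02, "ax": 0, "ay": 0, "az": 0}, {"x": -0.2, "y": 0, "z": -0.04, "ax": 0, "ay": 0, "az": 0}, {"x": -0.3, "y": 0, "z": -0.04, "ax": 0, "ay": 0, "az": 0}, {"x": -0.36, "y": 0, "z": -0.04, "ax": 0, "ay": 0, "az": 0}, {"x": -0.36, "y": 0, "z": -0.04, "ax": 0, "ay": 0, "az": 0}, {"x": -0.36, "y": 0, "z": -0.04, "ax": 0, "ay": 0, "az": 0}]'

```text
time: 2.55
ee_pos: [602.6, 83.5, 247.3]
tool_rot: [0.316, -0.632, 0.633, -0.315]
ft_force: [1.0, -0.5, 0.4]
gripper_width: 87.8
```

Run:
```python
from h import *
p,M,o=pose();print(o['time'],p,o['ft_force'])
d=imaging.get_image('wrist')
import pickle;pickle.dump(d,open('w2.pkl','wb'))
cv2.imwrite('pics/w2.png',d['frame'][:,:,::-1])
```

```text
2.55 [602.64452359  83.47536841 247.25196005] [ 0.95536705 -0.49973299  0.35933708]
```

View pics/w2.png

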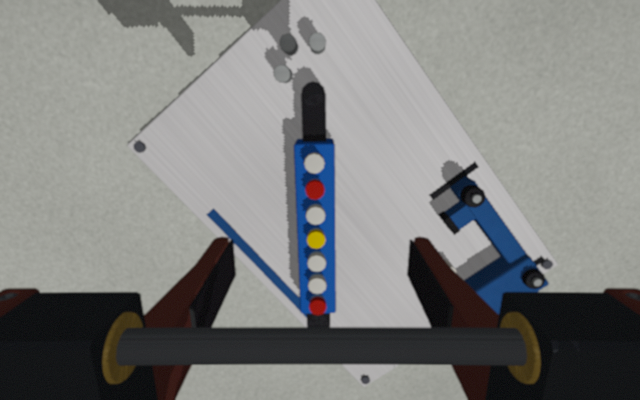

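The view shows the heel's round end at (313,83), post tops at about (317,42), (289,44) and (283,74), cap centres from (314,163) to (318,307), and the stop's pad with its bracket at (445,200).

Run:
```python
from h import *
import pickle;d=pickle.load(open('w2.pkl','rb'));im=d['frame']
P=onz(d,[(317,42),(283,74),(289,44)],40);print('posts',P)
ax=P[0]-P[1];print('gap',np.linalg.norm(ax),'mid->C',np.linalg.norm(P[2]-(P[0]+P[1])/2))
S=onz(d,[(139,146),(365,379),(545,264)],7);print('screws',S,[np.linalg.norm(S[i]-S[i+1]) for i in(0,1)])
a1=np.arctan2(*(S[0]-S[1])[::-1])-np.pi/2;a2=np.arctan2(*(S[2]-S[1])[::-1]);a3=np.arctan2(ax[1],ax[0]);print('yaws',a1,a2,a3)
a=(a1+a2)/2;Rd=np.array([[np.cos(a),-np.sin(a)],[np.sin(a),np.cos(a)]])
ctr=(S[0]+S[2])/2;print('ctr',ctr,'nest by plate',ctr+Rd@[55,150],'by posts',P.mean(0)-Rd@[0,34/3])
K=onz(d,[(314,163),(314.5,189),(315.5,215),(316,240),(316.5,264),(317,286),(318,307)],59)
v=K[0]-K[-1];ya=np.arctan2(v[1],v[0])-np.pi/2;u=v/np.linalg.norm(v);print('cap mid',K.mean(0),'yaw',ya,'rel',ya-a)
print('heel end-12',onz(d,[(313,82)],32)-12*u,'heel from caps',K.mean(0)+140*u)
B=onz(d,[(295,141),(334,140)],46);print('body end',B.mean(0),'->heel',B.mean(0)+45*u)
g=im[20:100,260:345,::-1];h=cv2.resize(g,None,fx=7,fy=7,interpolation=cv2.INTER_CUBIC);cv2.imwrite('pics/w2c.png',h)
```

```text
posts [[672.66428827 182.83548965]
 [631.54079494 180.18651234]
 [651.65942735 196.5820024 ]]
gap 41.20872219144347 mid->C 15.077514171790517
screws [[ 462.32894498  218.6120152 ]
 [ 478.00712166 -177.93230493]
 [ 743.24969115 -167.19691844]] [np.float64(396.85413321585054), np.float64(265.45973178054027)]
yaws 0.039516428010293536 0.04045176561824903 0.064326310175076
ctr [602.78931807  25.70754838] nest by plate [651.74934235 177.78619916] by posts [652.40786921 175.21039305]
cap mid [561.08920012  37.17319386] yaw -0.6240829168460772 rel -0.6640670136603485
heel end-12 [[642.26067216 148.64369888]] heel from caps [642.89866302 150.78310443]
body end [618.43323261 115.22593079] ->heel [644.7291314  151.74340205]
```

View pics/w2c.png

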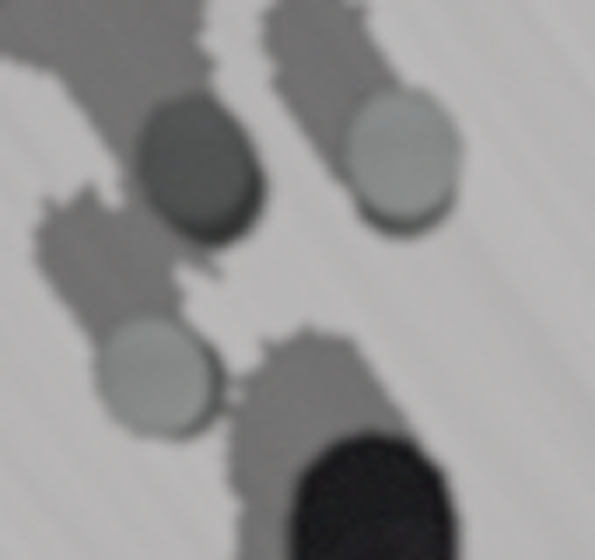

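Request:
send_rows --steps '[{"x": 0.07, "y": 0.05, "z": -0.005, "ax": 0, "ay": -0.015, "az": 0}, {"x": 0.144, "y": 0.13, "z": -0.011, "ax": 0, "ay": -0.015, "az": 0}, {"x": 0.144, "y": 0.2, "z": -0.011, "ax": 0, "ay": -0.015, "az": 0}, {"x": 0.144, "y": 0.28, "z": -0.011, "ax": 0, "ay": -0.015, "az": 0}, {"x": 0.144, "y": 0.34, "z": -0.011, "ax": 0, "ay": -0.015, "az": 0}, {"x": 0.144, "y": 0.38, "z": -0.011, "ax": 0, "ay": -0.015, "az": 0}, {"x": 0.144, "y": 0.4, "z": -0.011, "ax": 0, "ay": -0.015, "az": 0}, {"x": 0.144, "y": 0.41, "z": -0.011, "ax": 0, "ay": -0.015, "az": 0}, {"x": 0.144, "y": 0.41, "z": -0.011, "ax": 0, "ay": -0.015, "az": 0}]' --hand 1

```text
time: 3.72
ee_pos: [555.7, 31.2, 43.1]
tool_rot: [0.32, -0.63, 0.631, -0.32]
ft_force: [-0.3, 0.1, 0.2]
gripper_width: 87.8
```

Request:
send_rows --steps '[{"x": 0, "y": 0, "z": 0, "ax": 0, "ay": 0, "az": 0}, {"x": 0, "y": 0, "z": 0, "ax": 0, "ay": 0, "az": 0}, {"x": 0, "y": 0, "z": 0, "ax": 0, "ay": 0, "az": 0}, {"x": 0, "y": 0, "z": 0, "ax": 0, "ay": 0, "az": 0}, {"x": 0, "y": 0, "z": 0, "ax": 0, "ay": 0, "az": 0}, {"x": 0, "y": 0, "z": 0, "ax": 0, "ay": 0, "az": 0}, {"x": 0, "y": 0, "z": 0, "ax": 0, "ay": 0, "az": 0}, {"x": 0, "y": 0, "z": 0, "ax": 0, "ay": 0, "az": 0}]' --hand -1 --newtons 10

```text
time: 4.72
ee_pos: [555.5, 31.5, 42.7]
tool_rot: [0.32, -0.63, 0.631, -0.32]
ft_force: [-0.1, -0.4, -0.0]
gripper_width: 40.0
```

Run:
```python
from h import *
import pickle
p,M,o=pose();print(o['time'],p,M.round(3).tolist(),o['ft_force'],o['gripper_width'])
d=imaging.get_image('wrist')
pickle.dump(d,open('w3.pkl','wb'))
cv2.imwrite('pics/w3.png',d['frame'][:,:,::-1])
```

```text
4.725 [555.54410506  31.46029249  42.68424069] [[-0.59, 0.0, 0.807], [-0.807, -0.0, -0.59], [-0.0, -1.0, 0.0]] [-0.10897361 -0.44424314 -0.01370088] 40.02056745362011
```

View pics/w3.png

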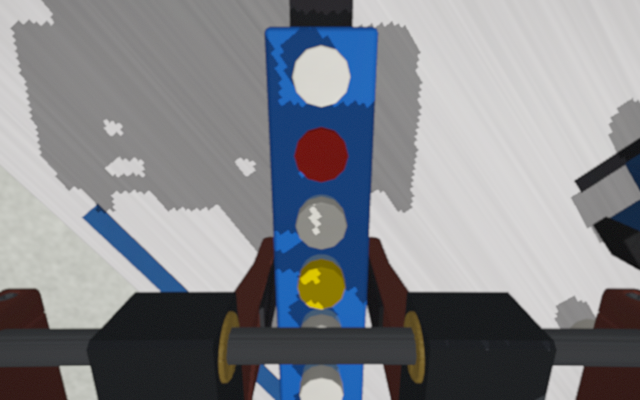

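The rack is held square in the jaws; its heel-end body corners are at (265,29) and (377,29), which give its position along the grip.

Run:
```python
from h import *
import pickle
d=pickle.load(open('w3.pkl','rb'));p,M,o=pose()
u=-M[:2,0];B=onz(d,[(265,29),(377,29)],46);print(B,np.linalg.norm(B[0]-B[1]))
K=onz(d,[(321.5,75),(321.5,154)],59);print('cap lat',(K-p[:2])@M[:2,2])
Lc=(B.mean(0)-p[:2])@u+45;heel=p[:2]+u*Lc+M[:2,2]*((B.mean(0)-p[:2])@M[:2,2]);print('L',Lc,'heel',heel)
N=np.array([652,177]);a=.04
for off in (30,12,0):
  for rel in(-.35,):
    ya=a+rel;un=np.array([-np.sin(ya),np.cos(ya)]);t=N-off*un-un*Lc;dl=t-p[:2]
    print(off,'tcp',t,'shift x,z /500',(dl@M[:2,0])/500,(dl@M[:2,2])/500,'ay',-(ya-np.arctan2(u[1],u[0])+np.pi/2)/(np.pi/4))
```

```text
[[598.86781686 124.18981263]
 [629.7176122  101.63872598]] 38.2133665301172
cap lat [-0.49480153 -0.4943784 ]
L 145.4143865876522 heel [640.8446727  149.24598288]
30 tcp [598.48832642   9.94699101] shift x,z /500 -0.01591254604021262 0.09475097369280236 ay -0.4088535138511302
12 tcp [603.97938187  27.08899527] shift x,z /500 -0.05007239799450707 0.08338855699436637 ay -0.4088535138511302
0 tcp [607.64008551  38.51699811] shift x,z /500 -0.0728456326307035 0.07581361252874247 ay -0.4088535138511302
```

Request:
send_rows --steps '[{"x": 0, "y": 0, "z": 0.012, "ax": 0, "ay": -0.05, "az": 0}, {"x": -0.001, "y": 0, "z": 0.024, "ax": 0, "ay": -0.1, "az": 0}, {"x": -0.003, "y": 0, "z": 0.036, "ax": 0, "ay": -0.155, "az": 0}, {"x": -0.005, "y": 0, "z": 0.048, "ax": 0, "ay": -0.21, "az": 0}, {"x": -0.008, "y": 0, "z": 0.06, "ax": 0, "ay": -0.26, "az": 0}, {"x": -0.011, "y": 0, "z": 0.072, "ax": 0, "ay": -0.31, "az": 0}, {"x": -0.013, "y": 0, "z": 0.084, "ax": 0, "ay": -0.36, "az": 0}, {"x": -0.016, "y": 0, "z": 0.095, "ax": 0, "ay": -0.41, "az": 0}, {"x": -0.033, "y": 0, "z": 0.089, "ax": 0, "ay": -0.41, "az": 0}, {"x": -0.05, "y": 0, "z": 0.083, "ax": 0, "ay": -0.41, "az": 0}, {"x": -0.05, "y": 0, "z": 0.083, "ax": 0, "ay": -0.41, "az": 0}, {"x": -0.05, "y": 0, "z": 0.083, "ax": 0, "ay": -0.41, "az": 0}]'

```text
time: 6.28
ee_pos: [603.7, 28.2, 42.7]
tool_rot: [-0.417, 0.571, -0.571, 0.418]
ft_force: [-0.3, 0.6, 1.0]
gripper_width: 39.9
```

Run:
```python
from h import *
import pickle
p,M,o=pose();print(o['time'],p,M.round(3).tolist(),o['ft_force'],o['gripper_width'])
d=imaging.get_image('top');pickle.dump(d,open('t4.pkl','wb'))
d=imaging.get_image('wrist');pickle.dump(d,open('w4.pkl','wb'))
cv2.imwrite('pics/w4.png',d['frame'][:,:,::-1])
```

```text
6.275 [603.69573588  28.15075071  42.70951966] [[-0.303, 0.0, 0.953], [-0.953, 0.001, -0.303], [-0.001, -1.0, 0.0]] [-0.34560542  0.57419306  0.99942015] 39.9042053314861
```

View pics/w4.png

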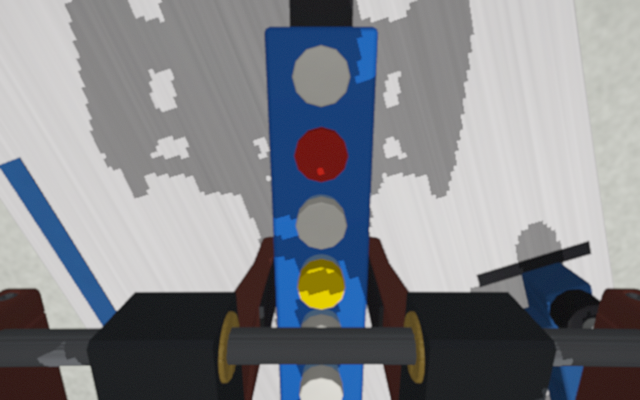

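The rack has not slipped in the grip, with its body corners still at (265,29) and (377,29), and the heel should be about 12 mm short. I'll advance gently along the rack axis.

Request:
send_rows --steps '[{"x": -0.005, "y": 0, "z": 0, "ax": 0, "ay": 0, "az": 0}, {"x": -0.01, "y": 0, "z": 0, "ax": 0, "ay": 0, "az": 0}, {"x": -0.015, "y": 0, "z": 0, "ax": 0, "ay": 0, "az": 0}, {"x": -0.018, "y": 0, "z": 0, "ax": 0, "ay": 0, "az": 0}, {"x": -0.018, "y": 0, "z": 0, "ax": 0, "ay": 0, "az": 0}]'

```text
time: 7.0
ee_pos: [606.5, 36.1, 42.7]
tool_rot: [-0.417, 0.571, -0.571, 0.417]
ft_force: [0.7, -0.4, 2.0]
gripper_width: 40.0
```

Request:
send_rows --steps '[{"x": -0.003, "y": 0, "z": 0, "ax": 0, "ay": 0, "az": 0}, {"x": -0.003, "y": 0, "z": 0, "ax": 0, "ay": 0, "az": 0}]'

```text
time: 7.25
ee_pos: [607.0, 37.3, 42.7]
tool_rot: [0.417, -0.571, 0.571, -0.417]
ft_force: [-1.0, -0.8, 2.0]
gripper_width: 39.7
```

Request:
send_rows --steps '[{"x": -0.003, "y": 0, "z": 0, "ax": 0, "ay": 0, "az": 0}, {"x": -0.003, "y": 0, "z": 0, "ax": 0, "ay": 0, "az": 0}]'

```text
time: 7.5
ee_pos: [607.4, 38.6, 42.7]
tool_rot: [0.417, -0.571, 0.571, -0.417]
ft_force: [-0.1, -1.3, 2.8]
gripper_width: 40.1
```

Not in contact yet, so I'll keep feeling forward.

Request:
send_rows --steps '[{"x": -0.002, "y": 0, "z": 0, "ax": 0, "ay": 0, "az": 0}, {"x": -0.002, "y": 0, "z": 0, "ax": 0, "ay": 0, "az": 0}]'

```text
time: 7.75
ee_pos: [607.4, 38.7, 42.7]
tool_rot: [0.417, -0.571, 0.571, -0.417]
ft_force: [-1.2, -3.5, 5.5]
gripper_width: 39.5
```

Request:
send_rows --steps '[{"x": -0.002, "y": 0, "z": 0, "ax": 0, "ay": 0, "az": 0}, {"x": -0.002, "y": 0, "z": 0, "ax": 0, "ay": 0, "az": 0}]'

```text
time: 8.0
ee_pos: [607.5, 39.0, 42.6]
tool_rot: [0.418, -0.571, 0.572, -0.416]
ft_force: [-1.6, -5.1, 4.7]
gripper_width: 39.9
```

Request:
send_rows --steps '[{"x": -0.002, "y": 0, "z": 0, "ax": 0, "ay": 0, "az": 0}, {"x": -0.002, "y": 0, "z": 0, "ax": 0, "ay": 0, "az": 0}]'

```text
time: 8.25
ee_pos: [607.7, 39.5, 42.5]
tool_rot: [0.418, -0.571, 0.572, -0.416]
ft_force: [-2.3, -5.8, 4.0]
gripper_width: 39.7
```

The heel is in contact with the posts, with −6 N along y at the predicted spot. I'll hold a moment, release, rise and check.

Request:
send_rows --steps '[{"x": 0.002, "y": 0, "z": 0, "ax": 0, "ay": 0, "az": 0}, {"x": 0.002, "y": 0, "z": 0, "ax": 0, "ay": 0, "az": 0}]'

```text
time: 8.5
ee_pos: [607.7, 39.5, 42.4]
tool_rot: [0.417, -0.571, 0.571, -0.416]
ft_force: [-0.9, -5.9, 2.2]
gripper_width: 40.0
```

Request:
send_rows --steps '[{"x": 0, "y": 0, "z": 0, "ax": 0, "ay": 0, "az": 0}, {"x": 0, "y": 0, "z": 0, "ax": 0, "ay": 0, "az": 0}, {"x": 0, "y": 0, "z": 0, "ax": 0, "ay": 0, "az": 0}, {"x": 0, "y": 0, "z": 0, "ax": 0, "ay": 0, "az": 0}, {"x": 0, "y": -0.03, "z": 0, "ax": 0, "ay": 0, "az": 0}, {"x": 0, "y": -0.1, "z": 0, "ax": 0, "ay": 0, "az": 0}, {"x": 0, "y": -0.2, "z": 0, "ax": 0, "ay": 0, "az": 0}, {"x": 0, "y": -0.3, "z": 0, "ax": 0, "ay": 0, "az": 0}, {"x": 0, "y": -0.3, "z": 0, "ax": 0, "ay": 0, "az": 0}, {"x": 0, "y": -0.3, "z": 0, "ax": 0, "ay": 0, "az": 0}]' --hand 1

```text
time: 9.75
ee_pos: [607.7, 40.4, 193.1]
tool_rot: [0.417, -0.571, 0.571, -0.417]
ft_force: [-0.2, -0.1, -1.0]
gripper_width: 88.2
```

Run:
```python
from h import *
import pickle
p,M,o=pose();print(o['time'],p,M.round(3).tolist(),o['ft_force'],o['gripper_width'])
d=imaging.get_image('wrist');pickle.dump(d,open('w5.pkl','wb'))
cv2.imwrite('pics/w5.png',d['frame'][:,:,::-1])
```

```text
9.75 [607.73179099  40.39781922 193.09210015] [[-0.304, 0.0, 0.953], [-0.953, -0.0, -0.304], [0.0, -1.0, 0.001]] [-0.16951124 -0.11140103 -0.96276789] 88.22853877842616
```

View pics/w5.png

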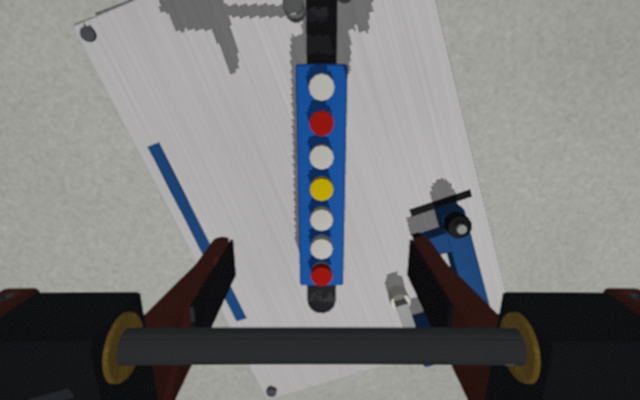

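The posts show at (293,8) and (345,0) on both sides of the tongue, with caps on the axis at column 321, the stop pad at about (422,222) and the roller at about (398,290). I'll check the heel position and plan the push.

```bash
cat >> h.py <<'E'
N=np.array([652.,177.]);A=.04
def tgt(rel,clear=0.,t=13.5,s=205.):
    "TCP xy with finger back touching the rack face at yaw rel, clear mm off"
    ya=A+rel;c,s_=np.cos(ya),np.sin(ya);return N+np.array([[c,-s_],[s_,c]])@[-20-t-clear,-s]
def step(rel,clear,p,M,**k):
    ya=A+rel;dl=tgt(rel,clear,**k)-p[:2];cur=np.arctan2(-M[1,0],-M[0,0])-np.pi/2
    return (dl@M[:2,0]/500).round(4),(dl@M[:2,2]/500).round(4),round(-(ya-cur)/(np.pi/4),3)
E
python3 - <<'E'
from h import *
import pickle
d=pickle.load(open('w5.pkl','rb'));p,M,o=pose()
K=onz(d,[(321.5,87),(321,123),(321,157),(321,189),(321,220),(321,248),(321,275)],59)
v=K[0]-K[-1];ya=np.arctan2(v[1],v[0])-np.pi/2;u=v/np.linalg.norm(v);print('yaw rel',ya-A,'heel',K.mean(0)+140*u)
B=onz(d,[(296,65.5),(346.5,65.5)],46);print('heel by body end',B.mean(0)+45*u)
print('post',onz(d,[(293,8)],40),'exp',N+[-21,5])
Rd=np.array([[np.cos(A),-np.sin(A)],[np.sin(A),np.cos(A)]]);ctr=N-Rd@[55,150]
print('stop pad dock',(onz(d,[(408,214),(414,234)],37)-ctr)@Rd,'roller dock',(onz(d,[(398,290)],31)-ctr)@Rd)
print('start',tgt(ya-A,20),'step',step(ya-A,20,p,M),p)
cv2.imwrite('pics/w5c.png',cv2.resize(d['frame'][170:330,360:500,::-1],None,fx=4,fy=4,interpolation=2))
E
```

```text
yaw rel -0.3519331495208366 heel [652.22420965 179.45499865]
heel by body end [651.42089614 177.12388411]
post [[629.97969719 178.30453538]] exp [631. 182.]
stop pad dock [[ 68.90878722 -32.33841317]
 [ 68.72461636 -52.43534998]] roller dock [[  39.36331207 -106.07865828]]
start [538.16749039  -1.68802354] step (np.float64(0.122), np.float64(-0.1061), np.float64(0.003)) [607.28317514  40.26899187 192.13347966]
```

View pics/w5c.png

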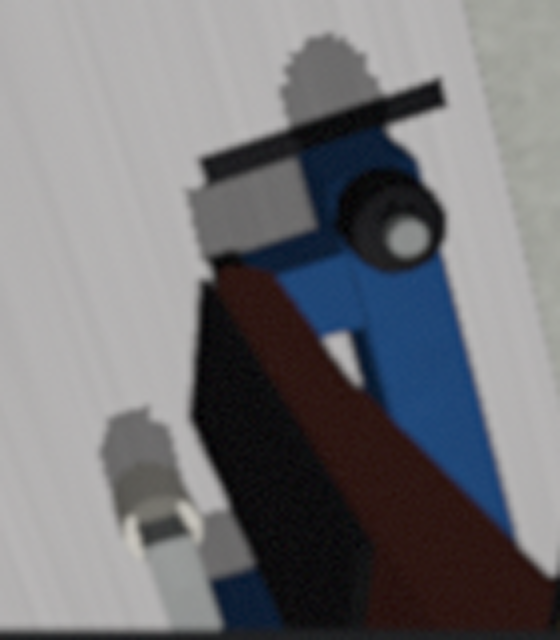

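Request:
send_rows --steps '[{"x": 0.06, "y": 0, "z": -0.05, "ax": 0, "ay": 0, "az": 0}, {"x": 0.122, "y": 0, "z": -0.106, "ax": 0, "ay": 0, "az": 0}, {"x": 0.122, "y": 0.05, "z": -0.106, "ax": 0, "ay": 0, "az": 0}, {"x": 0.122, "y": 0.1, "z": -0.106, "ax": 0, "ay": 0, "az": 0}, {"x": 0.122, "y": 0.16, "z": -0.106, "ax": 0, "ay": 0, "az": 0}, {"x": 0.122, "y": 0.22, "z": -0.106, "ax": 0, "ay": 0, "az": 0}, {"x": 0.122, "y": 0.27, "z": -0.106, "ax": 0, "ay": 0, "az": 0}, {"x": 0.122, "y": 0.301, "z": -0.106, "ax": 0, "ay": 0, "az": 0}, {"x": 0.122, "y": 0.301, "z": -0.106, "ax": 0, "ay": 0, "az": 0}, {"x": 0.122, "y": 0.301, "z": -0.106, "ax": 0, "ay": 0, "az": 0}]' --hand -1

```text
time: 11.05
ee_pos: [539.3, -1.3, 42.7]
tool_rot: [0.417, -0.571, 0.571, -0.417]
ft_force: [0.2, 0.6, -0.1]
gripper_width: 0.6
```

Run:
```python
from h import *
p,M,o=pose();print(o['time'],p,o['ft_force'],o['gripper_width'])
for rel,cl in((-.352,5),(-.352,0),(-.3,0),(-.25,0),(-.2,0),(-.18,0),(-.16,0),(-.14,0),(-.12,0),(-.1,0),(-.08,0),(-.06,0),(-.04,0),(-.02,0),(0,0),(.02,0)): print(rel,cl,*step(rel,cl,p,M))
```

```text
11.05 [539.33971542  -1.32664231  42.67368999] [ 0.20081291  0.64715817 -0.05996892] 0.6156944427488482
-0.352 5 0.0015 0.028 0.004
-0.352 0 0.0015 0.038 0.004
-0.3 0 0.0045 0.0594 -0.062
-0.25 0 0.0063 0.08 -0.126
-0.2 0 0.0071 0.1008 -0.19
-0.18 0 0.0071 0.1091 -0.215
-0.16 0 0.007 0.1174 -0.241
-0.14 0 0.0067 0.1257 -0.266
-0.12 0 0.0062 0.134 -0.292
-0.1 0 0.0056 0.1423 -0.317
-0.08 0 0.0048 0.1506 -0.343
-0.06 0 0.0038 0.1588 -0.368
-0.04 0 0.0027 0.167 -0.394
-0.02 0 0.0014 0.1753 -0.419
0 0 -0.0001 0.1834 -0.444
0.02 0 -0.0017 0.1916 -0.47
```

Request:
send_rows --steps '[{"x": 0.0015, "y": 0, "z": 0.014, "ax": 0, "ay": 0, "az": 0}, {"x": 0.0015, "y": 0, "z": 0.028, "ax": 0, "ay": 0.004, "az": 0}, {"x": 0.0015, "y": 0, "z": 0.034, "ax": 0, "ay": 0.004, "az": 0}, {"x": 0.0015, "y": 0, "z": 0.038, "ax": 0, "ay": 0.004, "az": 0}, {"x": 0.003, "y": 0, "z": 0.048, "ax": 0, "ay": -0.03, "az": 0}, {"x": 0.0045, "y": 0, "z": 0.06, "ax": 0, "ay": -0.062, "az": 0}, {"x": 0.0055, "y": 0, "z": 0.07, "ax": 0, "ay": -0.095, "az": 0}, {"x": 0.0063, "y": 0, "z": 0.08, "ax": 0, "ay": -0.126, "az": 0}, {"x": 0.0068, "y": 0, "z": 0.09, "ax": 0, "ay": -0.158, "az": 0}, {"x": 0.0071, "y": 0, "z": 0.1, "ax": 0, "ay": -0.19, "az": 0}, {"x": 0.0071, "y": 0, "z": 0.109, "ax": 0, "ay": -0.215, "az": 0}, {"x": 0.007, "y": 0, "z": 0.117, "ax": 0, "ay": -0.241, "az": 0}, {"x": 0.007, "y": 0, "z": 0.117, "ax": 0, "ay": -0.241, "az": 0}]'

```text
time: 12.68
ee_pos: [594.0, -22.6, 42.2]
tool_rot: [0.469, -0.529, 0.529, -0.469]
ft_force: [-1.1, 0.7, 0.7]
gripper_width: 0.2
```

Run:
```python
from h import *
import pickle
p,M,o=pose();print(o['time'],p,o['ft_force'])
d=imaging.get_image('wrist');pickle.dump(d,open('w6.pkl','wb'))
cv2.imwrite('pics/w6.png',d['frame'][:,:,::-1])
```

```text
12.675 [594.00975087 -22.64530897  42.17525111] [-1.13543171  0.67863307  0.70514682]
```

View pics/w6.png

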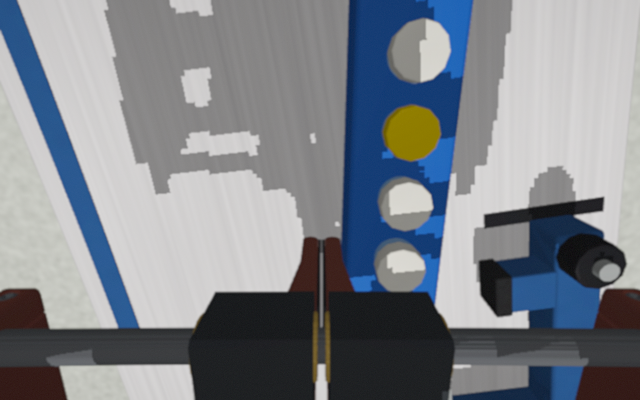

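The black stop pad shows at (480–510, 260–315), its face being the left edge, and the closed fingers are at the rack's face (column ~348). Next I'll compute the gap.

Run:
```python
from h import *
import pickle
d=pickle.load(open('w6.pkl','rb'))
Rd=np.array([[np.cos(A),-np.sin(A)],[np.sin(A),np.cos(A)]]);ctr=N-Rd@[55,150]
print('stop face',((onz(d,[(480,262),(484,284)],31)-ctr)@Rd).round(1))
E=(onz(d,[(467,60),(441,258)],46)-ctr)@Rd;v=E[0]-E[1];print('rack far edge',E.round(1),'rel',np.arctan2(v[1],v[0])-np.pi/2)
K=(onz(d,[(419,50),(412,132),(405,203),(400,265)],59)-ctr)@Rd;v=K[0]-K[-1];print('caps rel',np.arctan2(v[1],v[0])-np.pi/2)
p,M,o=pose();print(o['time'],p,(p[:2]-ctr)@Rd)
for rel in(-.14,-.12,-.1,-.08,-.06,-.05,-.04,-.03,-.02,-.01,0,.01,.02): print(rel,*step(rel,0,p,M))
```

```text
stop face [[ 61.5 -53.6]
 [ 63.  -65.4]]
rack far edge [[ 53.   34.5]
 [ 39.6 -40.4]] rel -0.1776921387997017
caps rel -0.1730216709321144
12.725 [593.80830199 -22.53422689  42.17578217] [-11.12439174 -47.04757353]
-0.14 0.0011 0.009 -0.025
-0.12 0.0022 0.0172 -0.051
-0.1 0.0031 0.0255 -0.076
-0.08 0.0039 0.0338 -0.102
-0.06 0.0045 0.042 -0.127
-0.05 0.0047 0.0462 -0.14
-0.04 0.0049 0.0503 -0.153
-0.03 0.0051 0.0545 -0.165
-0.02 0.0052 0.0586 -0.178
-0.01 0.0053 0.0628 -0.191
0 0.0053 0.0669 -0.204
0.01 0.0053 0.0711 -0.216
0.02 0.0052 0.0753 -0.229
```

The stop face is at dock x of about 62.5, so the saddle is about 12 mm nearer than the middle setting. Home should be around −0.056 rad and the roller engages about here. I'll go in small steps.

Request:
send_rows --steps '[{"x": 0.0005, "y": 0, "z": 0.004, "ax": 0, "ay": -0.01, "az": 0}, {"x": 0.001, "y": 0, "z": 0.008, "ax": 0, "ay": -0.025, "az": 0}, {"x": 0.001, "y": 0, "z": 0.008, "ax": 0, "ay": -0.025, "az": 0}]'

```text
time: 13.1
ee_pos: [597.7, -23.6, 42.2]
tool_rot: [0.474, -0.524, 0.524, -0.474]
ft_force: [-0.4, -0.5, 0.1]
gripper_width: 0.6
```

Request:
send_rows --steps '[{"x": 0.0005, "y": 0, "z": 0.004, "ax": 0, "ay": -0.012, "az": 0}, {"x": 0.001, "y": 0, "z": 0.008, "ax": 0, "ay": -0.025, "az": 0}, {"x": 0.001, "y": 0, "z": 0.008, "ax": 0, "ay": -0.025, "az": 0}]'

```text
time: 13.48
ee_pos: [601.7, -24.5, 42.2]
tool_rot: [0.479, -0.52, 0.52, -0.48]
ft_force: [0.1, -0.2, 0.2]
gripper_width: 0.4
```

Request:
send_rows --steps '[{"x": 0.0005, "y": 0, "z": 0.004, "ax": 0, "ay": -0.012, "az": 0}, {"x": 0.001, "y": 0, "z": 0.008, "ax": 0, "ay": -0.025, "az": 0}, {"x": 0.001, "y": 0, "z": 0.008, "ax": 0, "ay": -0.025, "az": 0}]'

```text
time: 13.85
ee_pos: [605.1, -25.3, 42.0]
tool_rot: [-0.485, 0.515, -0.515, 0.484]
ft_force: [-2.0, -0.5, 0.1]
gripper_width: 0.4
```

Request:
send_rows --steps '[{"x": 0.0003, "y": 0, "z": 0.003, "ax": 0, "ay": -0.01, "az": 0}, {"x": 0.0003, "y": 0, "z": 0.003, "ax": 0, "ay": -0.01, "az": 0}]'

```text
time: 14.1
ee_pos: [605.5, -25.4, 41.9]
tool_rot: [-0.487, 0.514, -0.512, 0.486]
ft_force: [-5.4, -0.6, 3.5]
gripper_width: 0.2
```

Request:
send_rows --steps '[{"x": 0.0003, "y": 0, "z": 0.003, "ax": 0, "ay": -0.01, "az": 0}, {"x": 0.0003, "y": 0, "z": 0.003, "ax": 0, "ay": -0.01, "az": 0}]'

```text
time: 14.35
ee_pos: [606.7, -25.6, 41.8]
tool_rot: [-0.49, 0.512, -0.51, 0.488]
ft_force: [-6.2, 0.6, 3.2]
gripper_width: 0.4
```

Run:
```python
from h import *
import pickle
d=imaging.get_image('wrist');pickle.dump(d,open('w7.pkl','wb'))
p,M,o=pose();print(o['time'],p,o['ft_force'])
cv2.imwrite('pics/w7.png',d['frame'][:,:,::-1])
```

```text
14.4 [606.70824035 -25.63767564  41.78478562] [-6.191015    1.0994069   2.86382795]
```

View pics/w7.png

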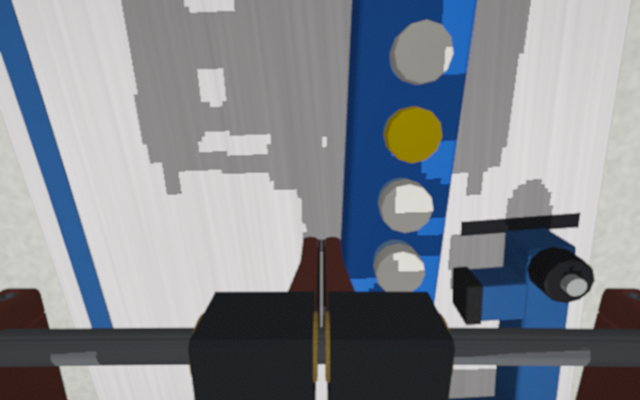

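The stop pad's left edge is now at about (453,270), a few pixels from the rack's edge (442,260), and the push is 6.2 N, so the roller is engaged. I'll check that the heel is still nested.

```bash
cat > m.py <<'E'
from h import *
Rd=np.array([[np.cos(A),-np.sin(A)],[np.sin(A),np.cos(A)]]);ctr=N-Rd@[55,150]
def meas(d,y0=0):
    g=cv2.cvtColor(d['frame'],cv2.COLOR_RGB2HSV);m=cv2.inRange(g,(20,150,60),(35,255,255));M=cv2.moments(m)
    return np.array([M['m10'],M['m01']])/max(M['m00'],1)
E
python3 - <<'E'
from m import *
import pickle
for f,c,e,s in(('w6',[(419,50),(412,132),(405,203),(400,265)],[(467,60),(441,258)],[(480,262),(484,284)]),('w7',[(422,52),(413,135),(406,206),(400,268)],[(470,60),(442,250)],[(453,270),(457,295)])):
    d=pickle.load(open(f+'.pkl','rb'))
    K=(onz(d,c,59)-ctr)@Rd;v=K[0]-K[-1];u=v/np.linalg.norm(v)
    # caps are equally spaced; w2 gave spacing; indices 2..5 of 7, mid(index 3)=140 from heel
    sp=np.linalg.norm(v)/3;print(f,'caps rel',np.arctan2(v[1],v[0])-np.pi/2,'sp',sp,'heel dock',K.mean(0)+u*(140+.5*sp),'alt',K[1]+u*140,'yellow',meas(d))
    print(' far edge',((onz(d,e,46)-ctr)@Rd).round(1).tolist(),'stop',((onz(d,s,31)-ctr)@Rd).round(1).tolist())
p,M,o=pose();print((p[:2]-ctr)@Rd)
E
```

```text
w6 caps rel -0.1730216709321144 sp 24.80560597839131 heel dock [ 53.08235856 152.93847554] alt [ 53.17646804 152.73467432] yellow [398.78104335 161.36443791]
 far edge [[53.0, 34.5], [39.6, -40.4]] stop [[61.5, -53.6], [63.0, -65.4]]
w7 caps rel -0.10966023609514441 sp 24.920559032690022 heel dock [ 52.53427695 152.73704022] alt [ 52.41844969 152.44800372] yellow [400.51706422 161.39229358]
 far edge [[60.0, 35.5], [51.6, -36.2]] stop [[61.8, -54.3], [63.9, -67.7]]
[  1.64112319 -50.6643998 ]
```

Request:
send_rows --steps '[{"x": 0.0003, "y": 0, "z": 0.003, "ax": 0, "ay": -0.01, "az": 0}, {"x": 0.0005, "y": 0, "z": 0.006, "ax": 0, "ay": -0.02, "az": 0}, {"x": 0.0005, "y": 0, "z": 0.006, "ax": 0, "ay": -0.02, "az": 0}]'

```text
time: 14.78
ee_pos: [610.1, -26.3, 41.8]
tool_rot: [-0.493, 0.508, -0.507, 0.492]
ft_force: [-5.2, 0.5, 2.6]
gripper_width: 0.7
```

Request:
send_rows --steps '[{"x": 0.0003, "y": 0, "z": 0.003, "ax": 0, "ay": -0.01, "az": 0}, {"x": 0.0003, "y": 0, "z": 0.003, "ax": 0, "ay": -0.01, "az": 0}]'

```text
time: 15.02
ee_pos: [612.5, -26.6, 41.9]
tool_rot: [-0.495, 0.506, -0.505, 0.494]
ft_force: [-3.3, -1.5, -0.4]
gripper_width: 0.4
```

Request:
send_rows --steps '[{"x": 0.0003, "y": 0, "z": 0.003, "ax": 0, "ay": -0.01, "az": 0}, {"x": 0.0003, "y": 0, "z": 0.003, "ax": 0, "ay": -0.01, "az": 0}]'

```text
time: 15.28
ee_pos: [614.7, -26.7, 42.1]
tool_rot: [0.496, -0.503, 0.504, -0.497]
ft_force: [-1.5, -0.8, 0.1]
gripper_width: 0.5
```

Request:
send_rows --steps '[{"x": 0, "y": 0, "z": 0.003, "ax": 0, "ay": -0.01, "az": 0}, {"x": 0, "y": 0, "z": 0.003, "ax": 0, "ay": -0.01, "az": 0}]'

```text
time: 15.52
ee_pos: [616.6, -26.3, 42.4]
tool_rot: [0.498, -0.501, 0.502, -0.499]
ft_force: [-1.0, -0.8, -0.0]
gripper_width: 0.6
```

Past the roller's peak. From here I'll take fine steps, without turning the tool.

Request:
send_rows --steps '[{"x": 0, "y": 0, "z": 0.002, "ax": 0, "ay": 0, "az": 0}, {"x": 0, "y": 0, "z": 0.002, "ax": 0, "ay": 0, "az": 0}]'

```text
time: 15.78
ee_pos: [617.4, -26.4, 42.4]
tool_rot: [0.498, -0.501, 0.502, -0.499]
ft_force: [-0.6, 0.3, 0.2]
gripper_width: 0.2
```

Request:
send_rows --steps '[{"x": 0, "y": 0, "z": 0.0015, "ax": 0, "ay": 0, "az": 0}, {"x": 0, "y": 0, "z": 0.0015, "ax": 0, "ay": 0, "az": 0}]'

```text
time: 16.02
ee_pos: [617.9, -26.4, 42.3]
tool_rot: [0.498, -0.501, 0.502, -0.499]
ft_force: [-0.8, 0.6, 0.4]
gripper_width: 0.3
```

Request:
send_rows --steps '[{"x": 0, "y": 0, "z": 0.0015, "ax": 0, "ay": 0, "az": 0}, {"x": 0, "y": 0, "z": 0.0015, "ax": 0, "ay": 0, "az": 0}]'

```text
time: 16.27
ee_pos: [618.5, -26.5, 42.2]
tool_rot: [0.498, -0.501, 0.502, -0.499]
ft_force: [-0.5, -0.7, 0.6]
gripper_width: 0.5
```

Request:
send_rows --steps '[{"x": 0, "y": 0, "z": 0.002, "ax": 0, "ay": 0, "az": 0}, {"x": 0, "y": 0, "z": 0.002, "ax": 0, "ay": 0, "az": 0}]'

```text
time: 16.52
ee_pos: [619.6, -26.5, 42.2]
tool_rot: [0.498, -0.501, 0.502, -0.499]
ft_force: [-0.5, -0.1, 0.2]
gripper_width: 0.8
```

Request:
send_rows --steps '[{"x": 0, "y": 0, "z": 0.0015, "ax": 0, "ay": 0, "az": 0}, {"x": 0, "y": 0, "z": 0.0015, "ax": 0, "ay": 0, "az": 0}]'

```text
time: 16.77
ee_pos: [620.2, -26.5, 42.2]
tool_rot: [0.498, -0.501, 0.502, -0.499]
ft_force: [0.6, -0.3, 0.3]
gripper_width: 0.4
```

Request:
send_rows --steps '[{"x": 0, "y": 0, "z": 0.0015, "ax": 0, "ay": 0, "az": 0}, {"x": 0, "y": 0, "z": 0.0015, "ax": 0, "ay": 0, "az": 0}]'

```text
time: 17.02
ee_pos: [620.9, -26.5, 42.2]
tool_rot: [0.498, -0.501, 0.502, -0.499]
ft_force: [-0.2, -0.9, 0.1]
gripper_width: 0.1
```

Request:
send_rows --steps '[{"x": 0, "y": 0, "z": 0.0015, "ax": 0, "ay": 0, "az": 0}, {"x": 0, "y": 0, "z": 0.0015, "ax": 0, "ay": 0, "az": 0}]'

```text
time: 17.27
ee_pos: [621.7, -26.6, 42.2]
tool_rot: [0.498, -0.501, 0.502, -0.499]
ft_force: [0.5, 0.5, 0.0]
gripper_width: 0.6
```

Request:
send_rows --steps '[{"x": 0, "y": 0, "z": 0.0015, "ax": 0, "ay": 0, "az": 0}, {"x": 0, "y": 0, "z": 0.0015, "ax": 0, "ay": 0, "az": 0}]'

```text
time: 17.52
ee_pos: [622.4, -26.6, 42.2]
tool_rot: [0.498, -0.501, 0.502, -0.499]
ft_force: [-0.4, 0.8, -0.2]
gripper_width: 0.3
```

Run:
```python
from h import *
import pickle
d=imaging.get_image('wrist');pickle.dump(d,open('w8.pkl','wb'))
p,M,o=pose();print(o['time'],p,o['ft_force'])
cv2.imwrite('pics/w8.png',d['frame'][:,:,::-1])
```

```text
17.575 [622.35564209 -26.55842084  42.18890837] [-0.39994001 -0.24738147 -0.21630393]
```

No more pictures can be viewed, so I'll measure numerically from the rack's edges by mask.

```bash
cat >> m.py <<'E'
def edges(d,rows=range(10,230,10)):
    g=cv2.cvtColor(d['frame'],cv2.COLOR_RGB2HSV);b=cv2.inRange(g,(100,110,20),(130,255,255))
    out=[]
    for v in rows:
        x=np.flatnonzero(b[v,280:500])+280
        seg=np.split(x,np.flatnonzero(np.diff(x)>75)+1);seg=max(seg,key=len)
        out.append((seg[0],v,seg[-1]+1))
    out=np.array(out,float);res=[]
    for c in(0,2):
        P=(onz(d,out[:,[c,1]],46)-ctr)@Rd
        k=np.polyfit(P[:,1],P[:,0],1);e=P[:,0]-np.polyval(k,P[:,1]);k=np.polyfit(P[abs(e)<2,1],P[abs(e)<2,0],1)
        res.append((-k[0],np.polyval(k,-75),np.polyval(k,150),(abs(e)<2).sum()))
    return res  # rel yaw, dock x at stop's y, at heel's y
E
python3 - <<'E'
from m import *
import pickle
for f in('w6','w7','w8'):
    d=pickle.load(open(f+'.pkl','rb'))
    for n,e in zip(('near','far'),edges(d)): print(f,n,np.round(e,3))
p,M,o=pose();print((p[:2]-ctr)@Rd)
E
```

```text
w6 near [-0.174 -8.022 31.03  22.   ]
w6 far [-0.18  32.689 73.199 22.   ]
w7 near [-0.111  6.063 31.034 22.   ]
w7 far [-0.116 46.554 72.753 22.   ]
w8 near [-2.6000e-02  2.6702e+01  3.2516e+01  2.2000e+01]
w8 far [-3.5000e-02  6.6501e+01  7.4297e+01  2.2000e+01]
[ 17.2391887  -52.21013768]
```

The rack has snapped home (yaw about −0.03), about 3 mm ahead of the fingers. I'll creep up to it.

Request:
send_rows --steps '[{"x": 0, "y": 0, "z": 0.0015, "ax": 0, "ay": 0, "az": 0}, {"x": 0, "y": 0, "z": 0.003, "ax": 0, "ay": 0, "az": 0}, {"x": 0, "y": 0, "z": 0.003, "ax": 0, "ay": 0, "az": 0}]'

```text
time: 17.95
ee_pos: [623.9, -26.6, 42.2]
tool_rot: [0.498, -0.501, 0.502, -0.499]
ft_force: [-0.9, 0.0, 0.7]
gripper_width: 0.7
```

Request:
send_rows --steps '[{"x": 0, "y": 0, "z": 0.001, "ax": 0, "ay": 0, "az": 0}, {"x": 0, "y": 0, "z": 0.001, "ax": 0, "ay": 0, "az": 0}]'

```text
time: 18.2
ee_pos: [624.4, -26.5, 42.2]
tool_rot: [0.498, -0.501, 0.501, -0.499]
ft_force: [0.1, 0.0, 0.3]
gripper_width: 0.6
```

Request:
send_rows --steps '[{"x": 0, "y": 0, "z": 0.001, "ax": 0, "ay": 0, "az": 0}, {"x": 0, "y": 0, "z": 0.001, "ax": 0, "ay": 0, "az": 0}]'

```text
time: 18.45
ee_pos: [624.9, -26.6, 42.2]
tool_rot: [0.498, -0.501, 0.502, -0.499]
ft_force: [-1.0, 0.3, 0.3]
gripper_width: 0.3
```

Request:
send_rows --steps '[{"x": 0, "y": 0, "z": 0.001, "ax": 0, "ay": 0, "az": 0}, {"x": 0, "y": 0, "z": 0.001, "ax": 0, "ay": 0, "az": 0}]'

```text
time: 18.7
ee_pos: [625.1, -26.6, 42.1]
tool_rot: [-0.499, 0.502, -0.501, 0.498]
ft_force: [-0.1, -0.7, 0.3]
gripper_width: 0.1
```

Request:
send_rows --steps '[{"x": 0, "y": 0, "z": 0.001, "ax": 0, "ay": 0, "az": 0}, {"x": 0, "y": 0, "z": 0.001, "ax": 0, "ay": 0, "az": 0}]'

```text
time: 18.95
ee_pos: [625.2, -26.6, 42.0]
tool_rot: [-0.499, 0.502, -0.501, 0.498]
ft_force: [-2.6, -0.7, 2.5]
gripper_width: 0.4
```

Request:
send_rows --steps '[{"x": 0, "y": 0, "z": 0.001, "ax": 0, "ay": 0, "az": 0}, {"x": 0, "y": 0, "z": 0.001, "ax": 0, "ay": 0, "az": 0}]'

```text
time: 19.2
ee_pos: [625.2, -26.6, 41.9]
tool_rot: [-0.499, 0.502, -0.501, 0.498]
ft_force: [-6.5, 0.9, 3.3]
gripper_width: 0.3
```

Request:
send_rows --steps '[{"x": 0, "y": 0, "z": 0.001, "ax": 0, "ay": 0, "az": 0}, {"x": 0, "y": 0, "z": 0.001, "ax": 0, "ay": 0, "az": 0}]'

```text
time: 19.45
ee_pos: [625.3, -26.6, 41.8]
tool_rot: [-0.499, 0.502, -0.501, 0.498]
ft_force: [-6.4, 0.4, 4.3]
gripper_width: 0.4
```

Request:
send_rows --steps '[{"x": 0, "y": 0, "z": 0.001, "ax": 0, "ay": 0, "az": 0}, {"x": 0, "y": 0, "z": 0.001, "ax": 0, "ay": 0, "az": 0}]'

```text
time: 19.7
ee_pos: [625.3, -26.6, 41.7]
tool_rot: [-0.5, 0.502, -0.501, 0.497]
ft_force: [-8.5, 0.9, 4.6]
gripper_width: 0.5
```

Request:
send_rows --steps '[{"x": 0, "y": 0, "z": 0.0005, "ax": 0, "ay": 0, "az": 0}, {"x": 0, "y": 0, "z": 0.0005, "ax": 0, "ay": 0, "az": 0}]'

```text
time: 19.95
ee_pos: [625.3, -26.6, 41.7]
tool_rot: [-0.5, 0.502, -0.5, 0.497]
ft_force: [-8.9, 0.4, 5.6]
gripper_width: 0.2
```

Request:
send_rows --steps '[{"x": 0, "y": 0, "z": 0.0005, "ax": 0, "ay": 0, "az": 0}, {"x": 0, "y": 0, "z": 0.0005, "ax": 0, "ay": 0, "az": 0}, {"x": 0, "y": 0, "z": 0.0005, "ax": 0, "ay": 0, "az": 0}]'

```text
time: 20.32
ee_pos: [625.3, -26.6, 41.7]
tool_rot: [-0.5, 0.502, -0.5, 0.497]
ft_force: [-9.0, 0.1, 6.5]
gripper_width: 0.4
```

Request:
send_rows --steps '[{"x": 0, "y": 0, "z": 0.0002, "ax": 0, "ay": 0, "az": 0}, {"x": 0, "y": 0, "z": 0.0002, "ax": 0, "ay": 0, "az": 0}, {"x": 0, "y": 0, "z": 0.0002, "ax": 0, "ay": 0, "az": 0}]'

```text
time: 20.7
ee_pos: [625.3, -26.6, 41.7]
tool_rot: [-0.5, 0.502, -0.5, 0.497]
ft_force: [-11.3, 0.1, 6.2]
gripper_width: 0.7
```

That's about 10 N on the push point, plus the roller's share. I'll hold it.

Request:
send_rows --steps '[{"x": 0, "y": 0, "z": 0, "ax": 0, "ay": 0, "az": 0}, {"x": 0, "y": 0, "z": 0, "ax": 0, "ay": 0, "az": 0}, {"x": 0, "y": 0, "z": 0, "ax": 0, "ay": 0, "az": 0}, {"x": 0, "y": 0, "z": 0, "ax": 0, "ay": 0, "az": 0}]'

```text
time: 21.2
ee_pos: [625.3, -26.6, 41.7]
tool_rot: [-0.5, 0.503, -0.5, 0.497]
ft_force: [-9.4, -0.5, 6.0]
gripper_width: 0.8
```

Request:
send_rows --steps '[{"x": 0, "y": 0, "z": 0, "ax": 0, "ay": 0, "az": 0}, {"x": 0, "y": 0, "z": 0, "ax": 0, "ay": 0, "az": 0}, {"x": 0, "y": 0, "z": 0, "ax": 0, "ay": 0, "az": 0}, {"x": 0, "y": 0, "z": 0, "ax": 0, "ay": 0, "az": 0}]'

```text
time: 21.7
ee_pos: [625.3, -26.6, 41.7]
tool_rot: [-0.5, 0.502, -0.5, 0.497]
ft_force: [-10.3, -0.6, 7.1]
gripper_width: 0.7
```

Request:
send_rows --steps '[{"x": 0, "y": 0, "z": 0, "ax": 0, "ay": 0, "az": 0}, {"x": 0, "y": 0, "z": 0, "ax": 0, "ay": 0, "az": 0}]'

```text
time: 21.95
ee_pos: [625.3, -26.6, 41.7]
tool_rot: [-0.5, 0.503, -0.5, 0.497]
ft_force: [-9.7, 0.1, 7.1]
gripper_width: 0.0
```

The 9.8 N push could leave the stop near 8 N after friction losses. I'll raise it to about 11.5–12 N, which stays under 17 N at the stop even with the largest roller share.

Request:
send_rows --steps '[{"x": 0, "y": 0, "z": 0.0003, "ax": 0, "ay": 0, "az": 0}, {"x": 0, "y": 0, "z": 0.0006, "ax": 0, "ay": 0, "az": 0}, {"x": 0, "y": 0, "z": 0.0006, "ax": 0, "ay": 0, "az": 0}, {"x": 0, "y": 0, "z": 0.0006, "ax": 0, "ay": 0, "az": 0}]'

```text
time: 22.45
ee_pos: [625.4, -26.7, 41.6]
tool_rot: [-0.5, 0.503, -0.5, 0.497]
ft_force: [-10.5, -0.5, 7.2]
gripper_width: -0.0
```

Request:
send_rows --steps '[{"x": 0, "y": 0, "z": 0.0002, "ax": 0, "ay": 0, "az": 0}, {"x": 0, "y": 0, "z": 0.0002, "ax": 0, "ay": 0, "az": 0}, {"x": 0, "y": 0, "z": 0.0002, "ax": 0, "ay": 0, "az": 0}]'

```text
time: 22.82
ee_pos: [625.3, -26.7, 41.6]
tool_rot: [-0.5, 0.503, -0.5, 0.497]
ft_force: [-11.3, 0.5, 7.0]
gripper_width: 0.5
```

Request:
send_rows --steps '[{"x": 0, "y": 0, "z": 0, "ax": 0, "ay": 0, "az": 0}, {"x": 0, "y": 0, "z": 0, "ax": 0, "ay": 0, "az": 0}, {"x": 0, "y": 0, "z": 0, "ax": 0, "ay": 0, "az": 0}, {"x": 0, "y": 0, "z": 0, "ax": 0, "ay": 0, "az": 0}]'

```text
time: 23.32
ee_pos: [625.3, -26.6, 41.6]
tool_rot: [-0.5, 0.503, -0.5, 0.497]
ft_force: [-10.9, -0.4, 7.5]
gripper_width: 0.5
```

Request:
send_rows --steps '[{"x": 0, "y": 0, "z": 0, "ax": 0, "ay": 0, "az": 0}, {"x": 0, "y": 0, "z": 0, "ax": 0, "ay": 0, "az": 0}, {"x": 0, "y": 0, "z": 0, "ax": 0, "ay": 0, "az": 0}, {"x": 0, "y": 0, "z": 0, "ax": 0, "ay": 0, "az": 0}]'

```text
time: 23.82
ee_pos: [625.4, -26.6, 41.7]
tool_rot: [-0.5, 0.503, -0.5, 0.497]
ft_force: [-11.1, -0.2, 7.0]
gripper_width: 0.6
```

Request:
send_rows --steps '[{"x": 0, "y": 0, "z": 0.0005, "ax": 0, "ay": 0, "az": 0}, {"x": 0, "y": 0, "z": 0.0005, "ax": 0, "ay": 0, "az": 0}, {"x": 0, "y": 0, "z": 0.0005, "ax": 0, "ay": 0, "az": 0}, {"x": 0, "y": 0, "z": 0.0005, "ax": 0, "ay": 0, "az": 0}, {"x": 0, "y": 0, "z": 0.0005, "ax": 0, "ay": 0, "az": 0}, {"x": 0, "y": 0, "z": 0.0005, "ax": 0, "ay": 0, "az": 0}, {"x": 0, "y": 0, "z": 0.0005, "ax": 0, "ay": 0, "az": 0}]'

```text
time: 24.7
ee_pos: [625.3, -26.7, 41.5]
tool_rot: [-0.5, 0.503, -0.5, 0.497]
ft_force: [-11.4, 0.5, 6.9]
gripper_width: 0.5
```

Request:
send_rows --steps '[{"x": 0, "y": 0, "z": -0.002, "ax": 0, "ay": 0, "az": 0}, {"x": 0, "y": 0, "z": -0.004, "ax": 0, "ay": 0, "az": 0}, {"x": 0, "y": 0, "z": -0.006, "ax": 0, "ay": 0, "az": 0}, {"x": 0, "y": 0, "z": -0.01, "ax": 0, "ay": 0, "az": 0}, {"x": 0, "y": 0, "z": -0.02, "ax": 0, "ay": 0, "az": 0}, {"x": 0, "y": 0, "z": -0.05, "ax": 0, "ay": 0, "az": 0}, {"x": 0, "y": 0, "z": -0.08, "ax": 0, "ay": 0, "az": 0}, {"x": 0, "y": -0.1, "z": -0.09, "ax": 0, "ay": 0, "az": 0}, {"x": 0, "y": -0.2, "z": -0.09, "ax": 0, "ay": 0, "az": 0}, {"x": 0, "y": -0.3, "z": -0.09, "ax": 0, "ay": 0, "az": 0}, {"x": 0, "y": -0.3, "z": -0.09, "ax": 0, "ay": 0, "az": 0}, {"x": 0, "y": -0.3, "z": -0.09, "ax": 0, "ay": 0, "az": 0}]'

```text
time: 26.2
ee_pos: [582.5, -26.7, 191.5]
tool_rot: [-0.499, 0.502, -0.502, 0.498]
ft_force: [0.0, 0.3, -0.9]
gripper_width: 0.0
```

Run:
```python
from m import *
d=imaging.get_image('wrist');p,M,o=pose();print(o['time'],p,o['ft_force'])
for n in (0,1):
  g=cv2.cvtColor(d['frame'],cv2.COLOR_RGB2HSV)
for k,(lo,hi,ar) in dict(yellow=((20,150,60),(35,255,255),30),red=((0,170,90),(6,255,255),60),red2=((174,170,90),(180,255,255),60),blue=((105,120,40),(125,255,255),300)).items():
    m=cv2.inRange(g,lo,hi)
    for c in cv2.findContours(m,0,2)[0]:
        if cv2.contourArea(c)>ar: mr=cv2.minAreaRect(c);z=46 if k=='blue' else 59;print(k,cv2.contourArea(c),np.round(mr[0]),np.round(mr[1]),'dock',((onz(d,[mr[0]],z)-ctr)@Rd).round(1))
```

```text
26.25 [582.17890289 -26.65754014 190.83096523] [-0.00245407  0.87673799 -0.3101017 ]
yellow 165.5 [327. 346.] [ 4. 69.] dock [[ -24.3 -193.4]]
yellow 170.0 [315. 346.] [69.  4.] dock [[ -35.2 -192.9]]
yellow 455.5 [416. 111.] [24. 24.] dock [[50.  12.2]]
red 290.5 [410. 209.] [19. 20.] dock [[ 48.  -64.5]]
red 155.0 [416.  30.] [16. 14.] dock [[48.  66.6]]
blue 2240.0 [201. 120.] [227.  12.] dock [[-113.8   12.2]]
blue 16825.0 [430. 163.] [102. 327.] dock [[ 66.3 -30.2]]
```

Run:
```python
from m import *
d=imaging.get_image('wrist')
for n,e in zip(('near','far'),edges(d,range(30,150,6))): print(n,np.round(e,3))
from h import *
t=imaging.get_image('top');g=cv2.cvtColor(t['frame'],cv2.COLOR_RGB2HSV)
import pickle;t0=cv2.imread('pics/top0.png')[:,:,::-1]
for nm,(x0,x1,y0,y1) in dict(tipbox=(140,210,130,182),beaker=(145,190,212,245),bottle=(415,490,198,235)).items():
    print(nm,'diff',np.abs(t['frame'][y0:y1,x0:x1].astype(int)-t0[y0:y1,x0:x1]).mean().round(2))
```

```text
near [-2.3000e-02  2.4496e+01  2.9587e+01  2.0000e+01]
far [-2.2000e-02  6.7991e+01  7.2921e+01  2.0000e+01]
tipbox diff 12.24
beaker diff 13.8
bottle diff 11.28
```

The rack is home and unchanged after release (yaw about −0.022, far side still at the stop). I'll run one quick check on the bystanders, since that difference may only be exposure, then hand in.

Run:
```python
from h import *
t=cv2.cvtColor(imaging.get_image('top')['frame'],7).astype(np.float32);t0=cv2.imread('pics/top0.png',0).astype(np.float32)
ok=True
for nm,(x0,x1,y0,y1) in dict(tipbox=(146,206,134,180),beaker=(150,186,216,240),bottle=(420,486,202,232)).items():
    s=cv2.matchTemplate(t[y0-8:y1+8,x0-8:x1+8],t0[y0:y1,x0:x1],cv2.TM_CCOEFF_NORMED);_,v,_,l=cv2.minMaxLoc(s);print(nm,np.array(l)-8,round(v,2));ok&=max(abs(np.array(l)-8))<=2
print('bg',np.abs(t-t0)[250:300,100:150].mean())
if ok: print(r.close_job())
```

```text
tipbox [0 0] 0.96
beaker [0 0] 0.99
bottle [0 0] 1.0
bg 15.2572
the job is handed in; nothing more can be done
None
```

The rack is caught between roller and stop with its heel in the nest, and I handed the job in at about 26 s. No verdict was reported.

- **Nesting:** I gripped the rack with 10 N, slid and turned it without lifting, and seated the heel between the posts at −0.35 rad. Contact with the posts was about 6 N at the wrist. The camera put the heel within 1–3 mm of the nest's origin.
- **Swing and press:** With closed fingers I pushed it past the roller, where the push peaked at about 6 N. I then held it on the stop at about 10 N and raised that to 11–11.5 N for over a second. The stop force is only inferred: about 10 N from the push plus the roller's share, less friction.
- **After letting go:** The rack stayed home at −0.02 rad with its far side still at the stop, and the arm was clear with no force on it. The bottle, beaker and tip box had not moved in the top view.

Some things disagreed:
- **Starting swing:** It measured −0.66 rad, not the stated 0.26–0.42.
- **Stop face:** It looked like dock x ≈ 62.5 mm on the way in, but the home rack's far side measured about 66–68 mm. The camera error there is a few millimetres.
- **Roller snap:** The roller carried the rack about 3 mm or more ahead of the fingers after its peak. The stop force at that moment was not measured.
- **Picture limit:** The picture limit ran out before the pressing, so the later checks were numeric only.

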